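# Fit the crank pin and set the chamber valve two turns open

### The arm

A 6-joint arm with a two-finger parallel gripper is mounted at the origin on the work surface. World frame = base frame: x ahead of the robot, y to its left, z up, the work surface at z = 0. Lengths are in m, angles in degrees, forces in N, time in s.
With the tool pointing down it reaches from about 0.35 to 0.875 m from the base axis. Payload 4.2 kg.
Tool frame: the origin (TCP) lies on the centre line of the jaws, within the pads' length; the fingertips stand 11 mm ahead of it and the grasp point (between the pads) lies 8 mm behind it; z points along the fingers, y is the line along which they close (so a half turn about z gives the same grasp; the last joint's range is limited). The gripper opens to 87 mm and grips with 3 to 60 N. Pads are 19 mm wide; open, the fingers measure 117 mm over their backs; the gripper's body (75 mm by 190 mm) begins 51 mm behind the grasp point.
Start: joints at [85.176, 22.042, 0.453, 0, -68.411, -14.817], TCP at [0.21, 0.589, 0.234] pointing down, gripper open.
Joint ranges: [-179.83, 179.83], [-69.29, 118.12], [-61.27, 80.66], [-181.25, 117.63], [-171.15, -9.14], [-177.46, 177.46]. Speed limits (degrees/s): [159.86, 159.86, 180, 180, 180, 180].

### API

Orientations are given as a 3x3 rotation matrix whose columns are the frame's x, y, z axes.
In Python, from station import r gives the robot as it stands.
- The arm moves only by the tool servo_tool, never from a script. Its argument "commands" is a list that holds one entry, the list of rows, each a list of 7 numbers: the closure, from 0 (fully open) to 1 (shut), then the shift along the tool's x, y, z in mm, then the turn, a rotation vector about the tool's x, y, z in rad. In form: [[[claw, x, y, z, ax, ay, az], ...]]. A call has exactly 5 rows; each row is the pose to reach, as a shift and turn from the pose commanded when the call began, along the tool's axes at that moment; what a row does not reach only later rows make up. A row lasts 1/10 s, in which the tool goes at most 50 mm and 8.59 degrees, less where a joint would pass 70% of its speed; a pose out of reach is approached as far as the arm can. A call with a gripper value outside its range is refused whole. The fingers move at their own pace and stop on an object; the grip force is fixed at half the most. Time passes only in rows, so rows that repeat a pose let the fingers close, or fill a call up. It gives the time, the measured TCP pose, the force, the opening and the grip force at its end, in the units of the state.
- r.sense(): the state, without advancing time (a new reading comes with each control period).
- r.capture(name): name is "side" or "top" or "wrist"; returns a dict with "pixels" (420x560x3 uint8, red, green, blue), "camera_matrix" (3x3 intrinsics, pixels), "dist" ([k1, k2, p1, p2, k3] as OpenCV has them; the pictures are not rectified), "R" (3x3) and "t" (3): a world point X has camera coordinates R X + t. Camera axes: x right, y down, z forward; pixel columns grow to the right and rows downward; lengths in m; the calibration is good to about 2 mm. A picture is of the moment at which its call begins. There is no depth.
- r.finish_job(): hands the job in; it is judged then, once.
The state is a dict: "time_s": time; "joints": joint angles; "joint_velocities": joint speeds; "effort": joint torques, N m; "tcp_pos": TCP position; "ee_rot": TCP orientation; "wrist_force": force on the tool from outside, world axes, zero at the start; "moment": the same for the moment, N m; "gripper_width": opening from 0.0 (shut) to 1.0 (fully open); "gripper_force": force on a finger pad.
Only numpy, scipy, OpenCV 4.12 (cv2) and the standard library are available. Lean on these libraries where they do the work, as an engineer would, in place of code of your own. Each camera call takes 0.05 s, during which the arm holds its last target. There are 200 camera calls.

### The job

The valve's handwheel has lost its crank handle: take from the rack the one crank pin whose shank fits the socket in the wheel (the medium one), leave the other two in the rack, and push it in until its collar rests on the wheel. With that pin as the handle, close the valve (clockwise from above) to its stop, then back it off exactly two full turns. Finish while still holding the pin in your grip, seated in the wheel and with the wheel at rest.

Things in the scene. Friction and masses are not known exactly. Their poses are not given: they have to be found in the camera images.
- valve: Stainless valve fixed upright on the table, left or right side, yaw varies: 130 x 100 mm base plate, round body, flanged pipe stubs to either side along its x, upright stem and level handwheel (178 mm across). Origin: underside centre, on the stem's axis; z up. Boss top on the wheel is 114 mm above the table; the hub nut stands 5 mm higher. The stem does not rise.
- wheel (a joint): Handwheel angle, rad. 0 = closed, at a firm stop; grows counter-clockwise seen from above (opening) and counts on through full turns, 6.283 each; upper stop 18.85 (three turns). At 0 the socket lies along the valve's own +x. Friction about 0.1 Nm: it stays where left. Starts 1.2 to 4.5 rad open.
- hub (a point): Point on the wheel's axis level with the boss's top face (114 mm above the table).
- socket (a point): Centre of the mouth of the socket, a vertical 18 mm round through hole (with a small chamfer) in the top of the wheel's one square boss (42 x 42 x 22 mm, bright steel), 55 mm from the wheel's axis. It goes round with the wheel.
- rack: Aluminium rack fixed to the table: a plate 70 x 240 mm with its top 48 mm above the table and three equal 25 mm holes, 78 mm apart in a row along its y, one at its centre. Origin: underside centre. In each hole stands a crank pin, its collar resting on the plate.
- pin_medium: The crank pin that fits. Steel shank 16 mm wide, 28 mm long, chamfered foot; collar 34 mm wide, 6 mm thick; black round grip 24 mm wide, 40 mm tall, 34 to 74 mm above the origin; about 90 g. Origin: centre of the shank's foot, z up the pin. Seated: collar on the boss, foot 28 mm below the socket's mouth. It turns freely in the socket, so the hand need not turn.
- pin_small: Look-alike, too thin: shank 12 mm, collar 31 mm, grip 19 mm in diameter; same lengths and same origin as the medium pin. Which pin is in which hole varies.
- pin_large: Look-alike, too thick to enter: shank 20 mm, collar 37 mm, grip 29 mm in diameter; same lengths and same origin as the medium pin.

How it is judged (in metres and radians):
On the way, in this order (a step that is already met when the one before it is completed fails the run):
1. the medium pin is seated in the wheel's socket (z of pin_medium in the frame of socket below -0.0245 m and horizontal distance between pin_medium and socket below 0.005 m), for 0.2 s.
2. the wheel is closed to its stop, cranked by the gripped pin (value of joint wheel below 0.07 rad and z of pin_medium in the frame of socket below -0.022 m and contact force between the fingers and pin_medium above 0.5 N), for 0.1 s.
At the end, for the whole second after the job is handed in: The wheel rests two turns (12.57 rad) open, within 0.25 rad (14 degrees), having been at the stop (below 0.07 rad) before; the medium pin is still seated in the socket (collar within 4.5 mm of the boss) and the fingers still grip it with at least 1 N (value of joint wheel between 12.316 and 12.816 rad and velocity of joint wheel between -0.1 and 0.1 rad/s and z of pin_medium in the frame of socket below -0.0235 m and horizontal distance between pin_medium and socket below 0.006 m and angle between pin_medium's own z axis and vertical below 0.2 rad and contact force between the fingers and pin_medium above 1 N); the arm keeps its last pose, push and grip.
It fails at once if a look-alike pin was taken or knocked out of its place (distance of any of pin_small, pin_large from where it was at the start of the episode above 0.03 m).
It also fails if it takes over 67 s, if anything falls off the work surface, if the arm or the gripper's body presses on something with over 40 N, if the wrist force passes 120 N, or if a joint passes its speed limit or range.

## Working session

There is one attempt and no reset: what is moved stays moved. The work goes in short steps, Python scripts to look and compute and a tool call to move; the robot and the scene stay as the last step left them, time stands still between calls to the robot, and variables do not carry over. Pictures are saved under pics/ and viewed, at most 10 in all, crops included, and the job is handed in when it is done.

Besides the shell and the picture viewer there is one more tool, called after "Emit:" as name(argument=value, ...), one argument or row to a line, values as JSON. servo_tool: Moves the arm, as the interface text tells. Its arguments: {"type":"object","properties":{"commands":{"type":"array","items":{"type":"array","items":{"type":"array","items":{"type":"number"}}}}},"required":["commands"]}

```bash
mkdir -p pics; ls; cat > h.py <<'E'
import numpy as np, cv2, pickle
from station import r
def cap(n,tag):
    c=r.capture(n); pickle.dump(c,open(f'pics/{tag}.pkl','wb'))
    cv2.imwrite(f'pics/{tag}.png',cv2.cvtColor(c['pixels'],cv2.COLOR_RGB2BGR)); return c
def load(tag): return pickle.load(open(f'pics/{tag}.pkl','rb'))
def ray(c,uv):
    K=np.array(c['camera_matrix'],float);d=np.array(c['dist'],float)
    p=cv2.undistortPoints(np.array(uv,float).reshape(-1,1,2),K,d).reshape(-1,2)
    R=np.array(c['R']);t=np.array(c['t'])
    return -R.T@t,(np.c_[p,np.ones(len(p))])@R
def onplane(c,uv,z):
    o,d=ray(c,uv); return o+d*((z-o[2])/d[:,2:3])
def proj(c,X):
    K=np.array(c['camera_matrix'],float);d=np.array(c['dist'],float)
    return cv2.projectPoints(np.array(X,float).reshape(-1,1,3),cv2.Rodrigues(np.array(c['R'],float))[0],np.array(c['t'],float),K,d)[0].reshape(-1,2)
E
python3 - <<'E'
from h import *
np.set_printoptions(precision=4,suppress=True)
for n in('top','side','wrist'):
    c=cap(n,n+'0'); print(n,-np.array(c['R']).T@c['t'],np.array(c['R'])[2],np.array(c['camera_matrix'])[0])
s=r.sense(); print(s['tcp_pos'],s['ee_rot'],s['wrist_force'],s['time_s'])
a=[cv2.imread(f'pics/{n}0.png') for n in('top','side')]
cv2.imwrite('pics/both.png',cv2.resize(np.vstack(a),None,fx=.71,fy=.71))
E
```

```text
pics
top [0.3999 0.0207 1.0145] [ 0.1874  0.0153 -0.9822] [439.5054   0.     285.2343]
side [0.4105 0.5544 0.8042] [ 0.1808 -0.612  -0.7699] [492.8615   0.     285.6063]
wrist [0.2814 0.5633 0.3852] [-0.2602  0.0923 -0.9611] [364.8085   0.     280.4226]
[0.2099 0.5882 0.2327] [[ 0.9418 -0.3362 -0.0005]
 [-0.3362 -0.9418 -0.0016]
 [ 0.0001  0.0017 -1.    ]] [-0.4306  0.3554 -0.4447] 0.15
```

View pics/top0.png

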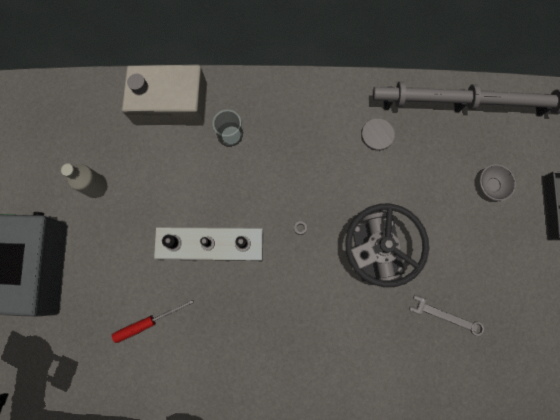

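View pics/side0.png

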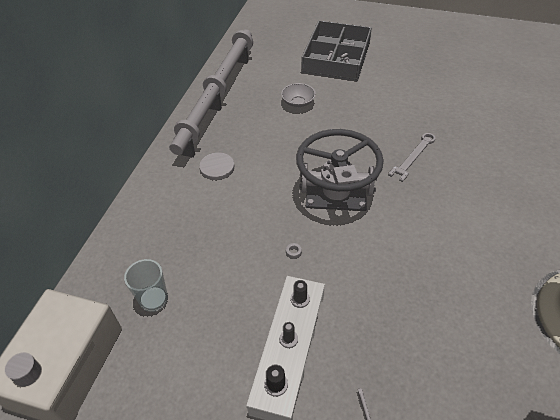

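The top view shows the rack at (208,244), with the pins at columns 171 (large), 207 (small) and 242 (medium). The wheel is at (387,245), with its boss near (365,255). The side view agrees on the pins: large (275,378), small (288,332), medium (300,291). Next I'll zoom in.

```bash
python3 - <<'E'
from h import *
t=cv2.imread('pics/top0.png');s=cv2.imread('pics/side0.png')
f=lambda i,x,y,w,h:cv2.convertScaleAbs(cv2.resize(i[y:y+h,x:x+w],(400,300),interpolation=cv2.INTER_CUBIC),alpha=1.6)
cv2.imwrite('pics/z1.png',np.vstack([np.hstack([f(t,330,195,120,90),f(t,148,200,120,90)]),np.hstack([f(s,290,120,100,75),f(s,240,270,190//1,142)])]))
E
```

```text
(no output)
```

View pics/z1.png

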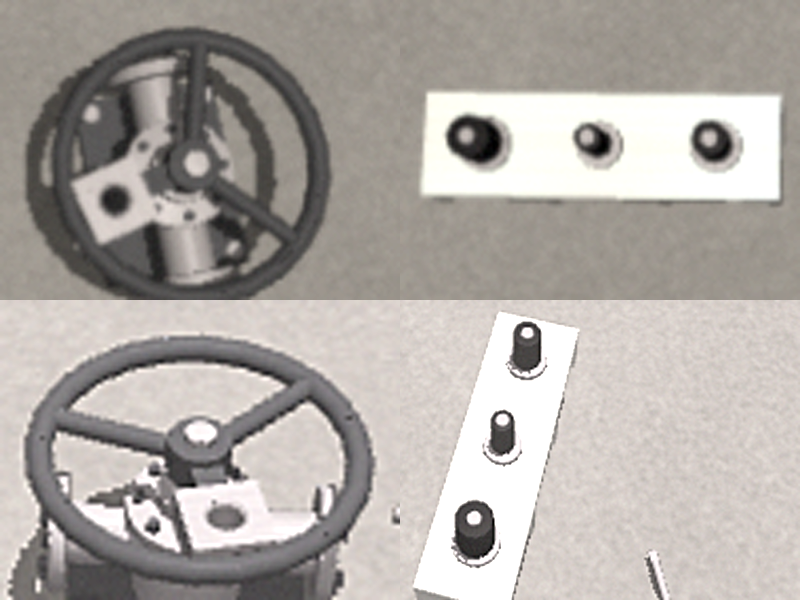

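```bash
python3 - <<'E'
from h import *
np.set_printoptions(precision=4,suppress=True)
t=load('top0');s=load('side0')
def tri(a,b):
    o1,d1=ray(t,a);o2,d2=ray(s,b);d1=d1[0];d2=d2[0]
    k=np.linalg.lstsq(np.c_[d1,-d2],o2-o1,rcond=None)[0]
    p,q=o1+k[0]*d1,o2+k[1]*d2
    return (p+q)/2,np.linalg.norm(p-q)
for n,a,b,z in(('boss',(364.8,255),(346.5,174.25),.114),('nut',(389.1,243.9),(340,153),.119),('pinM',(241.3,240.5),(299.9,284.2),.094)):
    print(n,*tri(a,b),onplane(t,[a],z)[0],onplane(s,[b],z)[0])
# rack plate centre
g=cv2.cvtColor(t['pixels'],cv2.COLOR_RGB2GRAY)
m=(g>170).astype('uint8');m[:,:148]=0;m[:,270:]=0;m[:200]=0;m[290:]=0
m=cv2.morphologyEx(m,cv2.MORPH_CLOSE,np.ones((15,15)))
c=max(cv2.findContours(m,0,2)[0],key=cv2.contourArea);b=cv2.boxPoints(cv2.minAreaRect(c))
w=onplane(t,b,.048);print(w,w.mean(0),np.linalg.norm(np.diff(w,axis=0),axis=1))
# stubs
print(onplane(t,[(330+150*.3,195+70*.3),(330+190*.3,195+260*.3)],.05))
e=r.sense()['ee_rot'];print(np.degrees(np.arctan2(e[1][0],e[0][0])))
E
```

```text
boss [ 0.4874 -0.131   0.1116] 0.0011658858298244507 [ 0.4878 -0.1306  0.114 ] [ 0.4866 -0.1286  0.114 ]
nut [ 0.5107 -0.1805  0.1179] 0.0007009480080574066 [ 0.511  -0.1802  0.119 ] [ 0.5102 -0.1792  0.119 ]
pinM [0.5147 0.1265 0.0954] 0.0008113948525644213 [0.5153 0.1267 0.094 ] [0.5145 0.1257 0.094 ]Traceback (most recent call last):
  File "<stdin>", line 15, in <module>
ValueError: max() iterable argument is empty
```

Emit:
servo_tool(
  commands=[
    [[0.2,36,27,0,0,0,0],[0.4,72,54,0,0,0,0],[0.45,108,81,0,0,0,0],[0.45,144,108,0,0,0,0],[0.45,180,135,0,0,0,0]],
  ],
)

```text
time_s: 0.65
tcp_pos: [0.3347, 0.3992, 0.2334]
ee_rot: [[0.942, -0.336, -0.0], [-0.336, -0.942, -0.0], [-0.0, 0.0, -1.0]]
wrist_force: [-0.3, 0.3, -0.1]
gripper_width: 0.629
gripper_force: 0.0
```

Emit:
servo_tool(
  commands=[
    [[0.45,36,27,10,0,0,0],[0.45,72,54,20,0,0,0],[0.45,108,81,30,0,0,0],[0.45,144,108,40,0,0,0],[0.45,180,135,50,0,0,0]],
  ],
)

```text
time_s: 1.15
tcp_pos: [0.4589, 0.2116, 0.1832]
ee_rot: [[0.942, -0.336, 0.0], [-0.336, -0.942, 0.0], [-0.0, -0.0, -1.0]]
wrist_force: [0.8, 1.0, -0.6]
gripper_width: 0.551
gripper_force: 0.0
```

Emit:
servo_tool(
  commands=[
    [[0.45,36,27,10,0,0,0],[0.45,65,49,20,0,0,0],[0.45,82,62,20,0,0,0],[0.45,82,62,20,0,0,0],[0.45,82,62,20,0,0,0]],
  ],
)

```text
time_s: 1.65
tcp_pos: [0.5147, 0.1271, 0.1633]
ee_rot: [[0.941, -0.337, -0.0], [-0.337, -0.941, -0.0], [-0.0, 0.0, -1.0]]
wrist_force: [-0.2, -0.6, -0.6]
gripper_width: 0.55
gripper_force: 0.0
```

```bash
python3 - <<'E'
from h import *
np.set_printoptions(precision=4,suppress=True)
c=cap('wrist','w1')
s=r.sense(); print(s['tcp_pos'],s['ee_rot'],s['joints'],s['gripper_width'],s['wrist_force'])
print(proj(c,[[.5147,.1265,.094],[.5147,.1265,.048],[.5147,.0485,.094],s['tcp_pos']]), -np.array(c['R']).T@c['t'])
E
```

```text
[0.5145 0.1277 0.1635] [[ 0.9418 -0.3361 -0.0002]
 [-0.3361 -0.9418  0.0001]
 [-0.0002 -0.     -1.    ]] [ 31.4777  16.5373 -18.6607  -0.0134 -54.8078  38.8901] 0.5467550738056138 [0.3875 0.3017 0.6355]
[[282.2568 230.2567]
 [282.0295 210.792 ]
 [400.7373 190.1125]
 [280.588  280.471 ]] [0.5862 0.1019 0.3159]
```

View pics/w1.png

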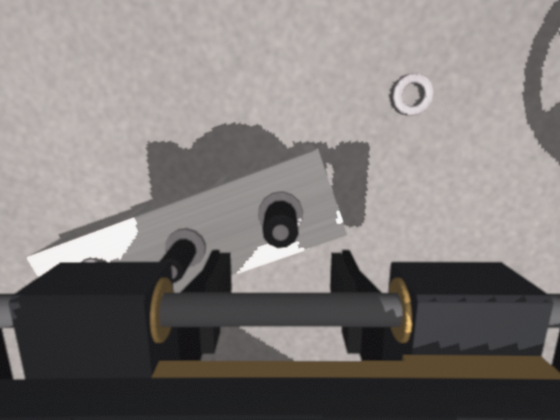

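The wrist view shows the medium pin's top at (280,232), centred between the jaws, with the small pin clear to the left at (178,260). I'll descend and grip.

Emit:
servo_tool(
  commands=[
    [[0.45,0,0,25,0,0,0],[0.45,0,0,55,0,0,0],[0.45,0,0,80,0,0,0],[0.45,0,0,93,0,0,0],[0.45,0,0,93,0,0,0]],
  ],
)

```text
time_s: 2.2
tcp_pos: [0.513, 0.1279, 0.0689]
ee_rot: [[0.942, -0.334, -0.004], [-0.335, -0.942, -0.002], [-0.003, 0.003, -1.0]]
wrist_force: [-0.4, -0.7, -0.4]
gripper_width: 0.551
gripper_force: 0.0
```

Emit:
servo_tool(
  commands=[
    [[1,0,0,0,0,0,0],[1,0,0,0,0,0,0],[1,0,0,0,0,0,0],[1,0,0,0,0,0,0],[1,0,0,0,0,0,0]],
  ],
)

```text
time_s: 2.7
tcp_pos: [0.5151, 0.1276, 0.0714]
ee_rot: [[0.942, -0.336, 0.001], [-0.336, -0.942, 0.001], [0.001, -0.001, -1.0]]
wrist_force: [-1.6, 0.7, 3.9]
gripper_width: 0.266
gripper_force: 30.0
```

Emit:
servo_tool(
  commands=[
    [[1,0,0,0,0,0,0],[1,0,0,0,0,0,0],[1,0,0,0,0,0,0],[1,0,0,0,0,0,0],[1,0,0,0,0,0,0]],
  ],
)

```text
time_s: 3.2
tcp_pos: [0.5151, 0.1276, 0.0714]
ee_rot: [[0.942, -0.336, 0.001], [-0.336, -0.942, 0.0], [0.001, -0.001, -1.0]]
wrist_force: [-1.8, 1.1, 5.3]
gripper_width: 0.266
gripper_force: 30.0
```

Emit:
servo_tool(
  commands=[
    [[1,0,0,-15,0,0,0],[1,0,0,-45,0,0,0],[1,0,0,-85,0,0,0],[1,0,0,-120,0,0,0],[1,0,0,-140,0,0,0]],
  ],
)

```text
time_s: 3.7
tcp_pos: [0.5156, 0.1276, 0.2133]
ee_rot: [[0.942, -0.336, 0.004], [-0.336, -0.942, 0.002], [0.003, -0.003, -1.0]]
wrist_force: [0.1, -0.4, -0.7]
gripper_width: 0.265
gripper_force: 30.0
```

Emit:
servo_tool(
  commands=[
    [[1,6,25,0,0,0,0],[1,15,63,0,0,0,0],[1,25,105,0,0,0,0],[1,35,147,0,0,0,0],[1,44,185,0,0,0,0]],
  ],
)

```text
time_s: 4.2
tcp_pos: [0.493, -0.0633, 0.21]
ee_rot: [[0.942, -0.336, -0.001], [-0.336, -0.942, 0.0], [-0.001, 0.0, -1.0]]
wrist_force: [0.1, -0.6, -1.1]
gripper_width: 0.263
gripper_force: 30.0
```

Emit:
servo_tool(
  commands=[
    [[1,9,38,0,0,0,0],[1,14,58,0,0,0,0],[1,16,66,0,0,0,0],[1,16,66,0,0,0,0],[1,16,66,0,0,0,0]],
  ],
)

```text
time_s: 4.7
tcp_pos: [0.4868, -0.1287, 0.2102]
ee_rot: [[0.942, -0.336, -0.0], [-0.336, -0.942, 0.0], [-0.001, -0.0, -1.0]]
wrist_force: [0.5, 0.3, -1.2]
gripper_width: 0.269
gripper_force: 30.0
```

```bash
python3 - <<'E'
from h import *
np.set_printoptions(precision=4,suppress=True)
c=cap('wrist','w2');a=cap('side','s2');t=cap('top','t2')
s=r.sense(); print(s['tcp_pos'],s['ee_rot'],s['gripper_width'],s['wrist_force'])
P=np.array(s['tcp_pos']);F=P-[0,0,.0514]
for k in(c,a,t): print(proj(k,[P,F,[.4872,-.1296,.114],[.5107,-.18,.119]]))
f=lambda i,x,y,w,h:cv2.convertScaleAbs(cv2.resize(i[y:y+h,x:x+w],(400,300),interpolation=cv2.INTER_CUBIC),alpha=1.6)
W,S=cv2.imread('pics/w2.png'),cv2.imread('pics/s2.png')
cv2.imwrite('pics/z2.png',np.hstack([f(W,180,190,200,150),f(S,290,100,120,90)]))
E
```

```text
[ 0.4871 -0.1282  0.2105] [[ 0.9423 -0.3347 -0.    ]
 [-0.3347 -0.9423  0.0002]
 [-0.0001 -0.0001 -1.    ]] 0.26484784776126336 [ 0.3628 -0.2685 -1.3338]
[[280.5167 279.6594]
 [280.6218 240.437 ]
 [282.4186 217.5449]
 [341.6937 163.8063]]
[[350.6096 136.6368]
 [348.1791 157.4627]
 [346.2821 173.8266]
 [339.845  152.7003]]
[[372.2737 250.3914]
 [367.4617 253.1526]
 [364.3398 255.2679]
 [389.0025 244.0204]]
```

View pics/z2.png

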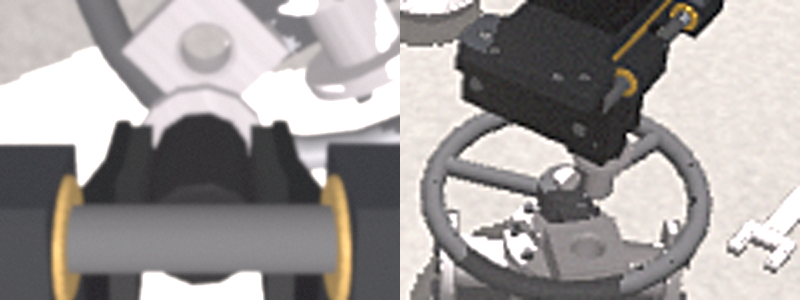

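The wrist crop shows the hole at (282.5,213.5) px and the pin's collar centred at column ~281. In the side crop the hole is at (346.4,173.5) and the shank is just up and left of it. I'll measure both more precisely.

```bash
python3 - <<'E'
from h import *
np.set_printoptions(precision=4,suppress=True)
for tag,(u,v),h in(('w2',(282.5,213.5),22),('s2',(346.4,173.5),9),('s0',(346.4,174),9),('t0' if 0 else 'top0',(364.6,255),8),('side0',(346.4,174),9)):
    try:c=load(tag)
    except Exception: continue
    g=cv2.cvtColor(c['pixels'],cv2.COLOR_RGB2GRAY);x,y=round(u)-h,round(v)-h
    p=cv2.resize(g[y:y+2*h+1,x:x+2*h+1],None,fx=4,fy=4,interpolation=cv2.INTER_CUBIC)
    T,m=cv2.threshold(p,0,255,cv2.THRESH_BINARY_INV+cv2.THRESH_OTSU)
    cs=[k for k in cv2.findContours(m,cv2.RETR_LIST,cv2.CHAIN_APPROX_NONE)[0] if len(k)>20]
    for k in cs:
        (a,b),ax,_=cv2.fitEllipse(k); uv=((a+.5)/4-.5+x,(b+.5)/4-.5+y)
        print(tag,T,len(k),uv,np.array(ax)/4,onplane(c,[uv],.114)[0])
s=r.sense();P=np.array(s['tcp_pos']);E=np.array(s['ee_rot'])
q=[P+E@[17*np.cos(a)/1e3,17*np.sin(a)/1e3,.0234] for a in np.radians([-90,-45,0,45,90])]
print(proj(load('w2'),q))
g=cv2.cvtColor(load('w2')['pixels'],cv2.COLOR_RGB2GRAY)
print(g[222:250,281],g[222:250,275]);print(g[245,244:318])
F=P+E@[0,0,.0504]; print(proj(load('s2'),[F+[0,0,.004],F+[0,0,.012]]))
g=cv2.cvtColor(load('s2')['pixels'],cv2.COLOR_RGB2GRAY)
for v in(150,152,154,156,158):print(v,g[v,336:362])
E
```

```text
w2 131.0 331 (278.939151763916, 234.2910385131836) [ 5.8779 37.6825] [ 0.4761 -0.123   0.114 ]
w2 131.0 32 (292.8521194458008, 210.72748184204102) [2.6963 3.2139] [ 0.4895 -0.1383  0.114 ]
w2 131.0 316 (282.28916358947754, 214.15332794189453) [26.1526 28.6208] [ 0.4896 -0.1304  0.114 ]
w2 131.0 54 (302.9173011779785, 193.07882022857666) [3.1923 5.5234] [ 0.4992 -0.1491  0.114 ]
w2 131.0 65 (261.4529638290405, 193.47004795074463) [4.0249 6.6827] [ 0.5087 -0.1217  0.114 ]
s2 71.0 64 (353.57398223876953, 182.74486351013184) [1.3594 9.1476] [ 0.469  -0.1096  0.114 ]
s2 71.0 28 (336.9842277467251, 182.05775451660156) [0.8296 3.7238] [ 0.5002 -0.1032  0.114 ]
s2 71.0 25 (349.79741191864014, 174.64520168304443) [1.4474 2.63  ] [ 0.4801 -0.1292  0.114 ]
s2 71.0 87 (339.3218936920166, 165.40885561704636) [ 1.6844 12.7823] [ 0.505  -0.1491  0.114 ]
top0 83.0 25 (372.5869541168213, 262.8133888244629) [1.3501 2.6495] [ 0.472  -0.1465  0.114 ]
top0 83.0 104 (364.07192182540894, 254.64306640625) [8.9523 9.1761] [ 0.4885 -0.1291  0.114 ]
top0 83.0 23 (372.9522285461426, 247.45062148571014) [1.0075 
[... 867 characters left out ...]
145 144 143 144 145
 145 145 146 146 144 139 130 122 126 146 178 205 218 220 222 221 221 222
 224 225]
[[348.4057 155.518 ]
 [348.7733 152.3681]]
150 [ 79  73 122 151 152 138  53  49  81  80  81  88  94  97  96  97  97  95
  91  81  77  66  90 149 149 151]
152 [152 177 173 176 186 110  89  97  51  44  63  79  77  83  85  88  82  76
  87  95 149 150 150 145 141 143]
154 [ 58  91 188 110  86  92  97  80  48  53  71  79  80  85  83  83  79  60
 152 149 146 143 145 142 142 147]
156 [ 96  57  75  93  95  97  69  43  43  61  76  79  84  82  83  79  76  79
 149 145 146 141 140 142 142 143]
158 [ 49  51  48  49  47  48  48  50  45  93  74  81  82  80  80  72  62 147
 150 146 140 142 144 146 146 145]
```

Emit:
servo_tool(
  commands=[
    [[1,3,1,10,0,0,0],[1,3,1,25,0,0,0],[1,3,1,34,0,0,0],[1,3,1,37,0,0,0],[1,3,1,37,0,0,0]],
  ],
)

```text
time_s: 5.35
tcp_pos: [0.4892, -0.131, 0.1729]
ee_rot: [[0.942, -0.336, -0.001], [-0.336, -0.942, -0.0], [-0.001, 0.001, -1.0]]
wrist_force: [-0.4, -0.6, -1.7]
gripper_width: 0.268
gripper_force: 30.0
```

```bash
python3 - <<'E'
from h import *
np.set_printoptions(precision=4,suppress=True)
c=cap('wrist','w3');a=cap('side','s3')
s=r.sense(); print(s['tcp_pos'],s['wrist_force'])
P=np.array(s['tcp_pos']);F=P-[0,0,.0514]
for k in(c,a): print(proj(k,[P,F,[.4885,-.1296,.114]]))
f=lambda i,x,y,w,h:cv2.convertScaleAbs(cv2.resize(i[y:y+h,x:x+w],(400,300),interpolation=cv2.INTER_CUBIC),alpha=1.6)
W,S=cv2.imread('pics/w3.png'),cv2.imread('pics/s3.png')
cv2.imwrite('pics/z3.png',np.hstack([f(W,220,190,120,90),f(S,315,135,60,45)]))
E
```

```text
[ 0.4898 -0.1311  0.1739] [-0.3273  1.1665 -0.6204]
[[281.3667 279.3246]
 [281.2134 239.9757]
 [279.5831 237.818 ]]
[[347.7015 150.3567]
 [345.4687 169.9542]
 [345.6271 173.7046]]
```

View pics/z3.png

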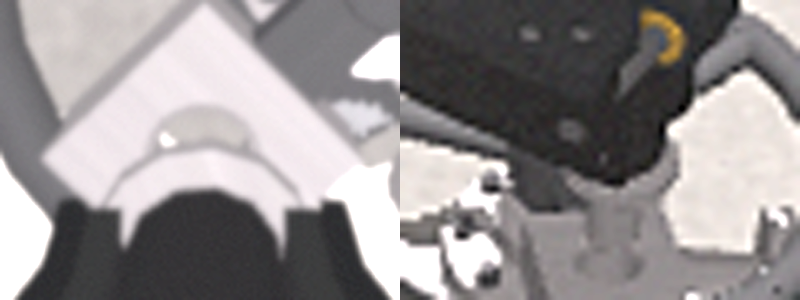

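The wrist crop shows the hole's far edge at px row ~221 and columns 265–297, with the collar centred on nearly the same column. In the side crop the shank, at column ~347, stands over the hole at (346.5,174.3).

```bash
python3 - <<'E'
from h import *
np.set_printoptions(precision=2,suppress=True)
c=load('w3');a=load('side0');a3=load('s3')
s=r.sense();P=np.array(s['tcp_pos']);E=np.array(s['ee_rot'])
B=P.copy();B[2]=.114;x=E[:,0]
print('wrist: under',proj(c,[B,B+.009*x,B+.010*x]),'collar front bot/top',proj(c,[P+E@[.017,0,.0234],P+E@[.017,0,.0174]]))
print('side',proj(a3,[B,B+[.001,0,0],B+[0,.001,0]]))
g=cv2.cvtColor(c['pixels'],cv2.COLOR_RGB2GRAY)
for u in(276,281,286):print(g[214:250,u])
print(g[228,255:310])
g=cv2.cvtColor(a3['pixels'],cv2.COLOR_RGB2GRAY)
for v in range(160,182,2):print(v,g[v,336:360])
E
```

```text
wrist: under [[281.19 235.14]
 [281.2  221.16]
 [281.2  219.58]] collar front bot/top [[281.3  227.66]
 [281.32 231.55]]
side [[345.12 173.05]
 [344.61 172.95]
 [345.02 173.4 ]]
[151 151 151 150 149 148 146 139 128 124 124 126 126 127 127 128 128 125
 118 113 113 124 140 148 149 148 148 148 148 148 147 138 111  77  47  34]
[148 148 150 150 150 151 146 135 126 124 123 124 125 125 126 125 122 116
 113 112 123 140 151 153 151 150 150 149 149 148 147 134 102  62  38  34]
[148 147 148 147 147 148 147 141 132 127 125 127 128 129 130 128 128 123
 115 110 114 129 143 150 152 151 151 152 152 153 152 142 113  76  46  34]
[147 147 146 148 148 147 147 148 147 145 141 134 128 125 125 125 127 127
 127 128 128 127 127 128 127 127 126 125 126 128 128 130 128 127 127 127
 126 127 128 131 139 144 147 147 148 148 148 149 149 150 151 152 151 151
 151]
160 [ 45  49  48  59  53  25  24  22  27  24  31  32  23  26  24  22  48  93
  93  91  86 147 147 146]
162 [ 47  44  48  48  87  82  89  78  74  41  16  17  25  96  96  93  93  94
  86  65 145 148 145 143]
164 [ 46  41  43  50  47  45  69  81  86  87  87  86  92  86  83  82  81  79
 106 148 144 139 139 139]
166 [ 37  38  26  52  68  69  58  66  76  81  83  77  75  79  77  85  94  89
 120 148 149 147 143 144]
168 [ 94  93  95  93  92  94  85  68  76  81  84  84  84  82  72  89  90  90
  84 117 144 143 140 140]
170 [ 91  91  90  90  92  91  95  70  77  80  84  83  82  81  70  93  93  94
  90  84 134 146 147 146]
172 [ 90  91  90  91  92  91  87  83  74  74  82  88  79  81  93  92  90  91
  90  88  90  74  89 109]
174 [90 89 87 88 90 76 76 84 87 88 88 85 80 74 69 76 91 92 91 92 91 90 87 85]
176 [76 89 92 88 93 90 89 83 86 87 85 84 81 69 78 91 91 92 91 92 91 91 93 92]
178 [60 90 91 88 91 91 91 90 90 90 90 93 91 93 92 92 91 91 92 90 90 87 84 93]
180 [ 61  76  92  89  90  86  89  89  90  92  92  94  90  93  91  93  90  89
  87  87  85 108  96 100]
```

Emit:
servo_tool(
  commands=[
    [[1,1.1,0,4,0,0,0],[1,1.1,0,7,0,0,0],[1,1.1,0,9,0,0,0],[1,1.1,0,11,0,0,0],[1,1.1,0,12,0,0,0]],
  ],
)

```text
time_s: 5.95
tcp_pos: [0.4903, -0.1315, 0.1613]
ee_rot: [[0.942, -0.336, -0.0], [-0.336, -0.942, 0.0], [-0.0, 0.0, -1.0]]
wrist_force: [-0.2, 0.1, -0.6]
gripper_width: 0.269
gripper_force: 30.0
```

No contact force with the foot 4 mm below the boss top, so it has entered the socket. I'll continue down.

Emit:
servo_tool(
  commands=[
    [[1,0,0,5,0,0,0],[1,0,0,10,0,0,0],[1,0,0,15,0,0,0],[1,0,0,19,0,0,0],[1,0,0,22,0,0,0]],
  ],
)

```text
time_s: 6.45
tcp_pos: [0.4903, -0.1315, 0.139]
ee_rot: [[0.942, -0.336, -0.001], [-0.336, -0.942, -0.0], [-0.0, 0.0, -1.0]]
wrist_force: [-0.7, -0.8, -0.3]
gripper_width: 0.266
gripper_force: 30.0
```

Emit:
servo_tool(
  commands=[
    [[1,0,0,1,0,0,0],[1,0,0,2,0,0,0],[1,0,0,2.5,0,0,0],[1,0,0,3,0,0,0],[1,0,0,3,0,0,0]],
  ],
)

```text
time_s: 6.95
tcp_pos: [0.4904, -0.1315, 0.1374]
ee_rot: [[0.942, -0.336, 0.0], [-0.336, -0.942, -0.0], [0.0, -0.0, -1.0]]
wrist_force: [-2.1, 1.1, 5.0]
gripper_width: 0.273
gripper_force: 30.0
```

```bash
cat > tab.py <<'E'
import sys,numpy as np
# usage: tab.py psi_start step nrows ; shifts in tool mm, per call of 5 rows
p0,st,n=map(float,sys.argv[1:4]);R=55
for k in range(int(n)//5):
    b=np.radians(p0+st*5*k)
    print(round(np.degrees(b),1),[[round(float(R*(np.cos(a)-np.cos(b))),1),round(float(-R*(np.sin(a)-np.sin(b))),1)] for a in b+np.radians(st)*np.arange(1,6)])
E
python3 tab.py 133.5 -9 15
```

```text
133.5 [[6.7, -5.4], [14.2, -9.7], [22.2, -12.8], [30.7, -14.6], [39.3, -15.1]]
88.5 [[8.6, 0.9], [16.9, 3.1], [24.8, 6.6], [32.0, 11.3], [38.5, 17.1]]
43.5 [[5.4, 6.7], [9.7, 14.2], [12.8, 22.2], [14.6, 30.7], [15.1, 39.3]]
```

Emit:
servo_tool(
  commands=[
    [[1,6.7,-5.4,0,0,0,0],[1,14.2,-9.7,0,0,0,0],[1,22.2,-12.8,0,0,0,0],[1,30.7,-14.6,0,0,0,0],[1,39.3,-15.1,0,0,0,0]],
  ],
)

```text
time_s: 7.45
tcp_pos: [0.5325, -0.1307, 0.1374]
ee_rot: [[0.942, -0.336, -0.001], [-0.336, -0.942, -0.001], [-0.0, 0.001, -1.0]]
wrist_force: [-3.9, -0.2, 5.9]
gripper_width: 0.265
gripper_force: 30.0
```

```bash
cat > f.py <<'E'
from h import *
np.set_printoptions(precision=4,suppress=True)
s=r.sense();E=np.array(s['ee_rot']);p=np.array(s['tcp_pos'])
print(p,'tool force',E.T@s['wrist_force'],s['gripper_width'],s['gripper_force'],s['time_s'])
d=p-[.5126,-.1819,0];print('rad',np.hypot(*d[:2]),'psi',np.degrees(np.arctan2(d[1],d[0]))+19.65)
E
python3 f.py
```

```text
[ 0.5325 -0.1307  0.1374] tool force [-3.6431  1.5314 -5.9188] 0.2649289301551361 30.000138371251523 7.45
rad 0.05491701261314267 psi 88.45331259979685
```

Emit:
servo_tool(
  commands=[
    [[1,8.6,0.9,0,0,0,0],[1,16.9,3.1,0,0,0,0],[1,24.8,6.6,0,0,0,0],[1,32.0,11.3,0,0,0,0],[1,38.5,17.1,0,0,0,0]],
  ],
)

```text
time_s: 7.95
tcp_pos: [0.5627, -0.1596, 0.1374]
ee_rot: [[0.942, -0.336, -0.001], [-0.336, -0.942, 0.0], [-0.001, 0.0, -1.0]]
wrist_force: [-5.2, 1.9, 7.3]
gripper_width: 0.272
gripper_force: 30.0
```

```bash
python3 f.py; python3 tab.py 43.5 -3 10
```

```text
[ 0.5627 -0.1596  0.1374] tool force [-5.58   -0.0505 -7.2598] 0.2722780302844532 30.000985809601843 7.95
rad 0.05480468252478161 psi 43.64310246326671
43.5 [[1.9, 2.1], [3.7, 4.4], [5.4, 6.7], [7.0, 9.1], [8.4, 11.6]]
28.5 [[1.3, 2.6], [2.5, 5.2], [3.5, 7.9], [4.4, 10.6], [5.1, 13.4]]
```

Emit:
servo_tool(
  commands=[
    [[1,1.9,2.1,0,0,0,0],[1,3.7,4.4,0,0,0,0],[1,5.4,6.7,0,0,0,0],[1,7.0,9.1,0,0,0,0],[1,8.4,11.6,0,0,0,0]],
  ],
)

```text
time_s: 8.45
tcp_pos: [0.5666, -0.1722, 0.1375]
ee_rot: [[0.942, -0.337, -0.001], [-0.337, -0.942, 0.002], [-0.001, -0.002, -1.0]]
wrist_force: [-5.9, 14.5, 10.8]
gripper_width: 0.265
gripper_force: 30.0
```

```bash
python3 f.py
```

```text
[ 0.5666 -0.1722  0.1375] tool force [-10.4413 -11.7031 -10.7878] 0.26474387322288195 30.029338197782636 8.45
rad 0.054866238337218105 psi 29.82139015111018
```

Emit:
servo_tool(
  commands=[
    [[1,0.5,0.9,0,0,0,0],[1,1.0,1.8,0,0,0,0],[1,1.0,1.8,0,0,0,0],[1,1.0,1.8,0,0,0,0],[1,1.0,1.8,0,0,0,0]],
  ],
)

```text
time_s: 8.95
tcp_pos: [0.5667, -0.1723, 0.1375]
ee_rot: [[0.942, -0.336, -0.001], [-0.336, -0.942, 0.004], [-0.002, -0.004, -1.0]]
wrist_force: [-4.9, 11.6, 9.8]
gripper_width: 0.267
gripper_force: 30.0
```

```bash
python3 f.py; cp pics/x.png /dev/null 2>&1; python3 - <<'E'
from h import *
cap('side','s4')
S=cv2.imread('pics/s4.png')
cv2.imwrite('pics/z4.png',cv2.convertScaleAbs(cv2.resize(S[90:240,270:430],None,fx=4,fy=4,interpolation=cv2.INTER_CUBIC),alpha=1.5))
E
```

```text
[ 0.5667 -0.1723  0.1375] tool force [-8.5841 -9.3092 -9.7962] 0.26696095439147743 30.031085964292288 8.95
rad 0.05490249776493649 psi 29.747573195848453
cp: cannot stat 'pics/x.png': No such file or directory
```

View pics/z4.png

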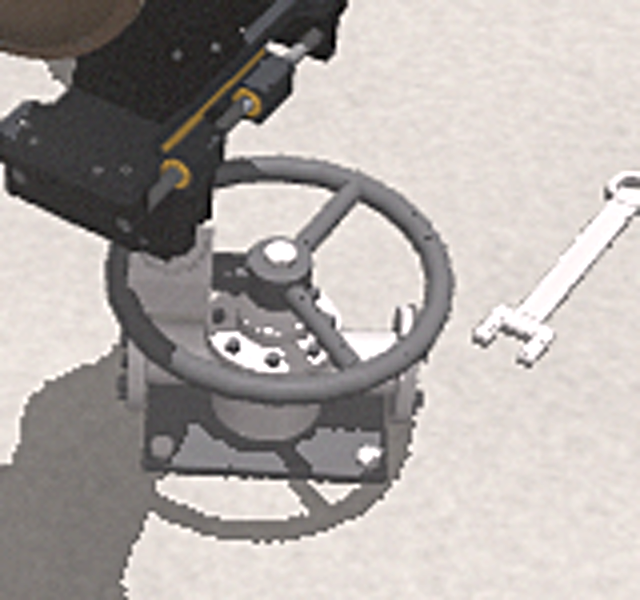

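The wheel stayed put under extra push, and the boss lies along the left pipe stub, so it's at the stop. Now I'll back it off two turns counter-clockwise.

```bash
python3 tab.py 28.5 12 30
```

```text
28.5 [[-6.5, -9.5], [-14.9, -17.4], [-24.7, -23.4], [-35.5, -27.2], [-46.9, -28.7]]
88.5 [[-11.5, 0.9], [-22.5, 4.2], [-32.6, 9.7], [-41.3, 17.1], [-48.3, 26.2]]
148.5 [[-5.0, 10.4], [-7.6, 21.6], [-7.9, 33.1], [-5.8, 44.4], [-1.4, 55.0]]
208.5 [[6.5, 9.5], [14.9, 17.4], [24.7, 23.4], [35.5, 27.2], [46.9, 28.7]]
268.5 [[11.5, -0.9], [22.5, -4.2], [32.6, -9.7], [41.3, -17.1], [48.3, -26.2]]
328.5 [[5.0, -10.4], [7.6, -21.6], [7.9, -33.1], [5.8, -44.4], [1.4, -55.0]]
```

Emit:
servo_tool(
  commands=[
    [[1,-0.5,-0.9,0,0,0,0],[1,-1.0,-1.8,0,0,0,0],[1,-1.0,-1.8,0,0,0,0],[1,-1.0,-1.8,0,0,0,0],[1,-1.0,-1.8,0,0,0,0]],
  ],
)

```text
time_s: 9.5
tcp_pos: [0.5666, -0.172, 0.1374]
ee_rot: [[0.942, -0.336, -0.001], [-0.336, -0.942, 0.002], [-0.001, -0.001, -1.0]]
wrist_force: [-5.5, 5.5, 6.6]
gripper_width: 0.266
gripper_force: 30.0
```

Emit:
servo_tool(
  commands=[
    [[1,-6.5,-9.5,0,0,0,0],[1,-14.9,-17.4,0,0,0,0],[1,-24.7,-23.4,0,0,0,0],[1,-35.5,-27.2,0,0,0,0],[1,-46.9,-28.7,0,0,0,0]],
  ],
)

```text
time_s: 10.0
tcp_pos: [0.5334, -0.1303, 0.1374]
ee_rot: [[0.942, -0.335, 0.004], [-0.335, -0.942, -0.001], [0.004, -0.001, -1.0]]
wrist_force: [1.4, -5.1, 3.6]
gripper_width: 0.264
gripper_force: 30.0
```

Emit:
servo_tool(
  commands=[
    [[1,-11.5,0.9,0,0,0,0],[1,-22.5,4.2,0,0,0,0],[1,-32.6,9.7,0,0,0,0],[1,-41.3,17.1,0,0,0,0],[1,-48.3,26.2,0,0,0,0]],
  ],
)

```text
time_s: 10.5
tcp_pos: [0.479, -0.1381, 0.1374]
ee_rot: [[0.942, -0.336, 0.005], [-0.336, -0.942, 0.001], [0.004, -0.003, -1.0]]
wrist_force: [4.6, 0.6, 5.3]
gripper_width: 0.265
gripper_force: 30.0
```

```bash
python3 f.py
```

```text
[ 0.479  -0.1381  0.1374] tool force [ 4.1323 -2.1387 -5.2699] 0.26459338920027975 30.00154532957822 10.5
rad 0.055209559885309116 psi 147.16879660303547
```

Emit:
servo_tool(
  commands=[
    [[1,-5.0,10.4,0,0,0,0],[1,-7.6,21.6,0,0,0,0],[1,-7.9,33.1,0,0,0,0],[1,-5.8,44.4,0,0,0,0],[1,-1.4,55.0,0,0,0,0]],
  ],
)

```text
time_s: 11.0
tcp_pos: [0.4584, -0.1893, 0.1373]
ee_rot: [[0.942, -0.336, 0.002], [-0.336, -0.942, 0.002], [0.001, -0.003, -1.0]]
wrist_force: [2.0, 4.8, 9.3]
gripper_width: 0.265
gripper_force: 30.0
```

Emit:
servo_tool(
  commands=[
    [[1,6.5,9.5,0,0,0,0],[1,14.9,17.4,0,0,0,0],[1,24.7,23.4,0,0,0,0],[1,35.5,27.2,0,0,0,0],[1,46.9,28.7,0,0,0,0]],
  ],
)

```text
time_s: 11.5
tcp_pos: [0.4913, -0.2317, 0.1374]
ee_rot: [[0.942, -0.337, -0.003], [-0.337, -0.942, 0.003], [-0.003, -0.002, -1.0]]
wrist_force: [-2.8, 7.3, 13.5]
gripper_width: 0.265
gripper_force: 30.0
```

```bash
python3 f.py
```

```text
[ 0.4913 -0.2317  0.1374] tool force [ -5.1659  -5.9889 -13.4887] 0.26474154213490314 30.001558517105877 11.5
rad 0.05414676728335277 psi -93.49362515870521
```

Emit:
servo_tool(
  commands=[
    [[1,11.5,-0.9,-0.5,0,0,0],[1,22.5,-4.2,-1,0,0,0],[1,32.6,-9.7,-1,0,0,0],[1,41.3,-17.1,-1,0,0,0],[1,48.3,-26.2,-1,0,0,0]],
  ],
)

```text
time_s: 12.0
tcp_pos: [0.5443, -0.2245, 0.1374]
ee_rot: [[0.941, -0.337, -0.006], [-0.337, -0.941, 0.001], [-0.006, 0.001, -1.0]]
wrist_force: [-3.5, -1.9, 7.4]
gripper_width: 0.269
gripper_force: 30.0
```

Emit:
servo_tool(
  commands=[
    [[1,5.0,-10.4,0,0,0,0],[1,7.6,-21.6,0,0,0,0],[1,7.9,-33.1,0,0,0,0],[1,5.8,-44.4,0,0,0,0],[1,1.4,-55.0,0,0,0,0]],
  ],
)

```text
time_s: 12.5
tcp_pos: [0.5659, -0.1732, 0.1374]
ee_rot: [[0.942, -0.337, -0.002], [-0.337, -0.942, 0.0], [-0.002, 0.001, -1.0]]
wrist_force: [0.4, -3.4, 5.1]
gripper_width: 0.269
gripper_force: 30.0
```

```bash
python3 f.py
```

```text
[ 0.5659 -0.1732  0.1374] tool force [ 1.5662  3.0772 -5.0851] 0.2691928511531917 30.00149636529386 12.5
rad 0.05396510923578813 psi 28.916870502552516
```

One turn is done and the pin is still seated (TCP z 0.1374). Starting the second.

Emit:
servo_tool(
  commands=[
    [[1,-6.5,-9.5,0,0,0,0],[1,-14.9,-17.4,0,0,0,0],[1,-24.7,-23.4,0,0,0,0],[1,-35.5,-27.2,0,0,0,0],[1,-46.9,-28.7,0,0,0,0]],
  ],
)

```text
time_s: 13.0
tcp_pos: [0.5318, -0.1298, 0.1375]
ee_rot: [[0.942, -0.336, 0.001], [-0.336, -0.942, 0.0], [0.0, -0.0, -1.0]]
wrist_force: [1.7, -4.1, 3.3]
gripper_width: 0.268
gripper_force: 30.0
```

Emit:
servo_tool(
  commands=[
    [[1,-11.5,0.9,0.5,0,0,0],[1,-22.5,4.2,0.5,0,0,0],[1,-32.6,9.7,0.5,0,0,0],[1,-41.3,17.1,0.5,0,0,0],[1,-48.3,26.2,0.5,0,0,0]],
  ],
)

```text
time_s: 13.5
tcp_pos: [0.4779, -0.1388, 0.1374]
ee_rot: [[0.942, -0.336, 0.002], [-0.336, -0.942, 0.001], [0.001, -0.001, -1.0]]
wrist_force: [4.7, 0.0, 4.3]
gripper_width: 0.267
gripper_force: 30.0
```

Emit:
servo_tool(
  commands=[
    [[1,-5.0,10.4,0,0,0,0],[1,-7.6,21.6,0,0,0,0],[1,-7.9,33.1,0,0,0,0],[1,-5.8,44.4,0,0,0,0],[1,-1.4,55.0,0,0,0,0]],
  ],
)

```text
time_s: 14.0
tcp_pos: [0.4582, -0.1903, 0.1374]
ee_rot: [[0.942, -0.337, 0.001], [-0.337, -0.942, 0.001], [0.001, -0.002, -1.0]]
wrist_force: [4.6, 4.5, 6.5]
gripper_width: 0.268
gripper_force: 30.0
```

```bash
python3 f.py
```

```text
[ 0.4582 -0.1903  0.1374] tool force [ 2.8527 -5.8349 -6.4712] 0.2684796827638884 30.00701735727489 14.0
rad 0.055083485021799564 psi -151.53350048384146
```

Emit:
servo_tool(
  commands=[
    [[1,6.5,9.5,0,0,0,0],[1,14.9,17.4,0,0,0,0],[1,24.7,23.4,0,0,0,0],[1,35.5,27.2,0,0,0,0],[1,46.9,28.7,0,0,0,0]],
  ],
)

```text
time_s: 14.5
tcp_pos: [0.491, -0.2321, 0.1374]
ee_rot: [[0.941, -0.337, -0.004], [-0.337, -0.941, 0.004], [-0.005, -0.002, -1.0]]
wrist_force: [-2.4, 10.0, 13.2]
gripper_width: 0.268
gripper_force: 30.0
```

Emit:
servo_tool(
  commands=[
    [[1,11.5,-0.9,0,0,0,0],[1,22.5,-4.2,0,0,0,0],[1,32.6,-9.7,0,0,0,0],[1,41.3,-17.1,0,0,0,0],[1,48.3,-26.2,0,0,0,0]],
  ],
)

```text
time_s: 15.0
tcp_pos: [0.5433, -0.2256, 0.1374]
ee_rot: [[0.941, -0.337, -0.009], [-0.337, -0.941, 0.0], [-0.009, 0.003, -1.0]]
wrist_force: [-4.5, 0.0, 11.5]
gripper_width: 0.268
gripper_force: 30.0
```

Emit:
servo_tool(
  commands=[
    [[1,5.0,-10.4,0,0,0,0],[1,7.6,-21.6,0,0,0,0],[1,7.9,-33.1,0,0,0,0],[1,5.8,-44.4,0,0,0,0],[1,1.4,-55.0,0,0,0,0]],
  ],
)

```text
time_s: 15.5
tcp_pos: [0.5659, -0.1749, 0.1374]
ee_rot: [[0.942, -0.337, -0.002], [-0.337, -0.942, -0.002], [-0.001, 0.002, -1.0]]
wrist_force: [1.8, -3.8, 6.4]
gripper_width: 0.274
gripper_force: 30.0
```

Emit:
servo_tool(
  commands=[
    [[1,-1.0,-1.7,0,0,0,0],[1,-1.5,-2.6,0,0,0,0],[1,-1.5,-2.6,0,0,0,0],[1,-1.5,-2.6,0,0,0,0],[1,-1.5,-2.6,0,0,0,0]],
  ],
)

```text
time_s: 16.0
tcp_pos: [0.5653, -0.1713, 0.1374]
ee_rot: [[0.942, -0.337, -0.002], [-0.337, -0.942, -0.0], [-0.001, 0.001, -1.0]]
wrist_force: [2.2, -0.8, 6.8]
gripper_width: 0.265
gripper_force: 30.0
```

```bash
python3 f.py;  python3 - <<'E'
from h import *
cap('side','s5')
f=lambda S:cv2.convertScaleAbs(cv2.resize(S[90:240,270:400],None,fx=3,fy=3,interpolation=cv2.INTER_CUBIC),alpha=1.5)
cv2.imwrite('pics/z5.png',np.hstack([f(cv2.imread(f'pics/s{k}.png')) for k in(4,5)]))
E
```

```text
[ 0.5653 -0.1713  0.1374] tool force [ 2.3473  0.0236 -6.8015] 0.26500003779634135 30.00007768627256 16.0
rad 0.05378252209944256 psi 30.970943717999077
```

View pics/z5.png

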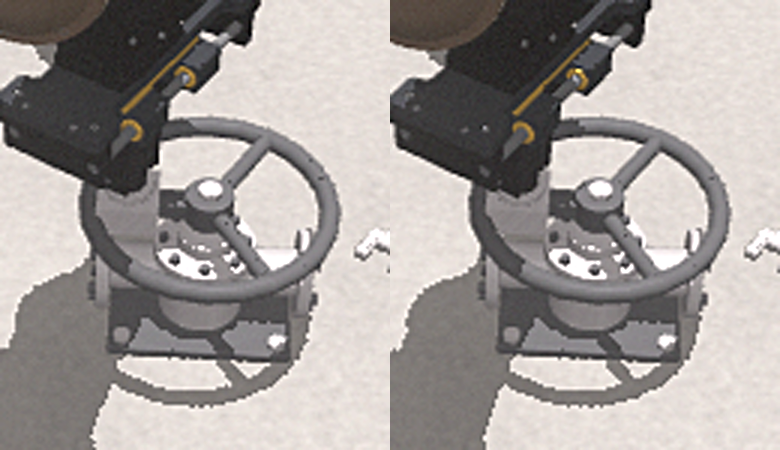

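Comparing closed (left) with now (right), the spokes coincide within a degree or two: upper spoke tip at ~(265,140) in both, lower at ~(261,271). The pin is gripped and seated, so I'm handing in.

```bash
python3 -c "
from station import r
print(r.finish_job())"
```

```text
the job is handed in; nothing more can be done
None
```

I seated the medium pin, closed the valve to its stop, opened it two full turns (within a degree or two of target by eye), and handed in at about 16 s still gripping the seated pin; no verdict was returned.

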